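Drive a relay home in its sprung holder and leave the slide latched

ROBOT

A 6-joint arm with a two-finger parallel gripper is mounted at the origin on a cart in front of the work surface, level with it; the furniture and walls round the work are solid. World frame = base frame: x ahead of the robot, y to its left, z up, the work surface at z = 0. Lengths are in m, angles in rad, forces in N, time in s.
With the tool pointing down it reaches from about 0.35 to 0.85 m from the base axis. Payload 8.1 kg.
Tool frame: the origin (TCP) lies midway between the tips of the shut fingers; the grasp point (between the pads) lies robot.grip_depth behind it (robot.grip_depth is the distance from the TCP to the grasp point, in m); z points along the fingers, y is the line along which they close (so a half turn about z gives the same grasp; the last joint's range is limited). The gripper opens to 93 mm and grips with 3 to 60 N. Pads are 15 mm wide; open, the fingers measure 128 mm over their backs; the gripper's body (75 mm by 188 mm) begins 65 mm behind the grasp point.
Start: joints at [-1.263, 0.13, 1.488, -0, 1.523, -0.085], TCP at [0.23, -0.554, 0.219] pointing down, gripper open.
Joint ranges: [-2.96, 2.96], [-0.89, 2.26], [0.02, 2.5], [-1.34, 4.48], [0, 2.73], [-2.66, 2.66]. Speed limits (rad/s): [2.39, 2.39, 2.79, 3.14, 3.14, 3.14].

INTERFACE

Orientations are given as a rotation vector (axis times angle).
In Python, from plant import robot gives the robot as it stands.
- The arm moves only by the tool carry_out, never from a script. Its argument "rows" is a list of rows, each a list of 6 numbers: the shift along the tool's x, y, z in m, then the turn, a rotation vector about the tool's x, y, z in degrees. A call has 1 to 12 rows; each row is the pose to reach, as a shift and turn from the pose commanded when the call began, along the tool's axes at that moment; what a row does not reach only later rows make up. A row lasts 1/8 s, in which the tool goes at most 62.5 mm and 10.7 degrees, less where a joint would pass 70% of its speed; a pose out of reach is approached as far as the arm can. A call with a gripper value outside its range is refused whole. "jaw" is the closure in counts, from 0 (fully open) to 255 (shut), set as the call begins (left out, the last holds). The fingers move at their own pace and stop on an object; "force" is the grip in N (left out, the last holds). Time passes only in rows, so rows that repeat a pose let the fingers close. It gives the time, the measured TCP pose, the force, the opening and the grip force at its end, in the units of the state.
- robot.read_state(): the state, without advancing time (a new reading comes with each control period).
- robot.read_camera(name): name is "scene" or "side" or "wrist"; returns the picture (480x640x3 uint8, red, green, blue); there is no depth.
- robot.camera_model(name): a dict with "fx", "fy", "cx", "cy" (pixels), "R" (3x3) and "t" (3): a world point X has camera coordinates R X + t; the wrist camera has in their place "mount" (4x4, takes a point from camera to tool coordinates, whose origin is the TCP and whose axes are the flange's). Camera axes: x right, y down, z forward; pixel columns grow to the right and rows downward; lengths in m; the calibration is good to about 2 mm. A picture is of the moment at which its call begins: read the wrist's pose just before it. camera_model takes no time and is no camera call.
- robot.close_job(): hands the job in; it is judged then, once.
Trained networks look in the newest picture that a camera, given by its name, has taken for a name from the list of things; names that differ only in an ending like _2 or _b are one class to them, and where a whole thing is asked for, a point or a joint stands for the part that bears it (a point fixed in the world has none). Each returns a list of dicts, best first, with "conf" (0 to 1); they miss things now and then, are a little off and sometimes report something else, mostly with a low value. They report only what shows in the picture. A call takes as long as a camera call.
- robot.outline_of(camera, target): "pixels" (480x640 bool, what is visible of it) and "pixel" ([column, row] in pixels, amid what is visible of it).
The state is a dict: "t": time; "q": joint angles; "dq": joint speeds; "joint_torque": joint torques, N m; "tool_pos": TCP position; "orientation": TCP orientation; "force": force on the tool from outside, world axes, zero at the start; "wrist_torque": the same for the moment, N m; "opening": finger opening in m; "gripper_force": force on a finger pad.
Only numpy, scipy, OpenCV 4.12 (cv2) and the standard library are available. Lean on these libraries where they do the work, as an engineer would, in place of code of your own. Each camera call takes 0.05 s, during which the arm holds its last target. There are 200 camera calls.

TASK

One of the two metal holders on the desk has a relay standing in its channel. Push the upright plate of that holder's sprung slide with your fingers until the relay is fully home against the end wall, then let the slide go so that it springs back and catches on the stop pin at its mid position. Only push the slide: do not touch, pinch or lift the relay itself, leave the empty holder's slide where it is, and do not disturb the other things on the desk.

Things in the scene. Friction and masses are not known exactly. Their poses are not given: they have to be found in the camera images.
- holder_a: the loaded holder (relay in it; the other looks alike but is empty, either may stand at either place): aluminium base 230 x 92 x 12 mm, fixed. Origin: centre of its underside. +x: direction in which its slide is pushed, z up. Channel 38 mm wide, floor 12 mm up, walls to 28 mm; end wall's inner face at x = +105 mm. Spring block at the rear end, x = -115 to -103 mm, 38 mm high
- holder_a_plate (a point): moves with the loaded holder's slide: centre of the rear face of its upright steel push plate, the face to push towards the holder's +x. Plate 44 mm wide (y), 9 mm thick, from 40 to 88 mm above the desk, this point at 66 mm. At rest it is at x = -75.5 mm of the holder's frame, on the centre line. Behind it (-x) nothing is higher than 38 mm
- holder_a_slide (a joint): travel of the loaded holder's slide, m: 0 at rest, 0.060 at its end stop (relay then within 2 mm of the end wall). A spring pushes it back, 3.2 N at 0 to 8 N at 0.060; up to 4 N more from 0.005 to 0.030 while it passes the pin. Let go from well beyond 0.030, say 0.035 or more, it comes back to about 0.030 and catches; let go earlier it returns to 0
- holder_b_slide (a joint): the same for the empty holder's slide; it rests at 0 and is to stay there
- holder_b: the empty holder, alike in every way, fixed on the desk; same frame as holder_a
- relay: grey relay block 78 x 34 x 54 mm, 0.09 kg, loose, standing in the channel of holder_a with its long side along the channel, 12 to 28 mm short of the end wall at the start. Origin: centre of its underside; x along its 78 mm length, z up
- holder_a_seat (a point): on the channel's floor of holder_a: where the relay's origin comes when the relay touches the end wall (x = +66 mm of the holder's frame)
- spare_relay: bystander: the same kind of grey relay, standing loose on the desk to the right of the holders
- multimeter: bystander: yellow and black handheld meter, 159 x 81 x 48 mm, lying left of the holders
- pliers: bystander: pliers with red grips, 182 mm long, lying at the right
- pen: bystander: red pen, 145 mm long, lying near the front edge of the desk
- holder_a_pin (a point): the loaded holder's stop pin, a sprung plunger at the slide's +y side that works by itself: this point is the middle of its housing's top, 42 mm above the desk; housing 24 x 16 mm, its round black knob reaches 26 mm further to +y at 18 to 36 mm height

How it is judged:
By the outcome, as a careful person would: the job done as asked, in the order asked, and still so for the second after the job is handed in, with the robot touching nothing.
It also fails if it takes over 32 s, if anything falls off the work surface, if the arm or the gripper's body presses on something with over 40 N, if the wrist force passes 120 N, or if a joint passes its speed limit or range.

## Working session

There is one attempt and no reset: what is moved stays moved. The work goes in short steps, Python scripts to look and compute and a tool call to move; the robot and the scene stay as the last step left them, time stands still between calls to the robot, and variables do not carry over. Pictures are saved under pics/ and viewed, at most 10 in all, crops included, and the job is handed in when it is done.

Besides the shell and the picture viewer there is one more tool, called after "Call:" as name([rows], argument=value, ...), one row to a line, values as JSON. carry_out: Moves the arm, as the interface text tells. Its arguments: {"type":"object","properties":{"rows":{"type":"array"},"jaw":{"type":"number"},"force":{"type":"number"}},"required":["rows"]}

```bash
mkdir -p pics; ls; python3 - <<'E'
from plant import robot
import cv2,numpy as np
s=robot.read_state();print({k:np.round(s[k],3).tolist() for k in('t','tool_pos','orientation','opening','force')}, robot.grip_depth)
for c in('scene','side'):
    im=robot.read_camera(c);cv2.imwrite(f'pics/{c}0.png',im[:,:,::-1])
    m=robot.camera_model(c);print(c,{k:np.round(v,4).tolist() for k,v in m.items()})
    for n in('holder_a','holder_a_plate','relay','holder_a_pin'):
        for d in robot.outline_of(c,n):
            ys,xs=np.where(d['pixels']);print(n,round(d['conf'],2),np.round(d['pixel']),xs.min(),xs.max(),ys.min(),ys.max())
E
```

```text
pics
{'t': 0.0, 'tool_pos': [0.23, -0.554, 0.218], 'orientation': [-3.079, -0.613, 0.0], 'opening': 0.093, 'force': [0.451, -0.797, 0.034]} 0.0188
scene {'fx': 459.1645, 'fy': 459.1645, 'cx': 329.4495, 'cy': 237.2505, 'R': [[0.535, -0.8447, -0.0156], [-0.4259, -0.2537, -0.8685], [0.7297, 0.4713, -0.4955]], 't': [-0.3906, 0.2246, 0.7867]}
holder_a 0.95 [301. 236.] 257 347 207 262
holder_a 0.82 [388. 268.] 356 419 228 297
holder_a_plate 0.77 [382. 258.] 372 392 246 276
relay 0.69 [398. 241.] 385 407 228 261
relay 0.29 [382. 260.] 372 393 247 276
holder_a_pin 0.56 [386. 268.] 355 418 225 297
holder_a_pin 0.29 [504. 281.] 479 519 263 300
side {'fx': 535.2817, 'fy': 535.2817, 'cx': 331.9062, 'cy': 237.745, 'R': [[0.9445, -0.3284, 0.0055], [-0.1375, -0.4105, -0.9015], [0.2983, 0.8507, -0.4328]], 't': [-0.5389, 0.0679, 1.4477]}
holder_a 0.97 [331. 236.] 292 370 214 249
holder_a 0.69 [349. 278.] 310 405 250 298
holder_a_plate 0.8 [337. 270.] 330 349 253 283
relay 0.64 [374. 261.] 357 390 250 274
holder_a_pin 0.78 [350. 278.] 311 405 249 298
```

```bash
python3 - <<'E'
import cv2
a=cv2.imread('pics/scene0.png')[195:315,240:440];b=cv2.imread('pics/side0.png')[200:310,280:440]
cv2.imwrite('pics/sceneC.png',cv2.resize(a,None,fx=4,fy=4,interpolation=2));cv2.imwrite('pics/sideC.png',cv2.resize(b,None,fx=5,fy=5,interpolation=2))
E
```

```text
(no output)
```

View pics/sceneC.png

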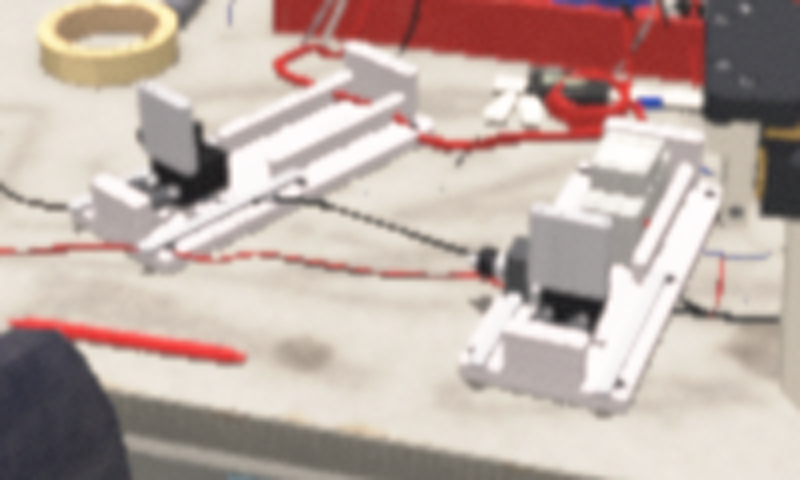

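View pics/sideC.png

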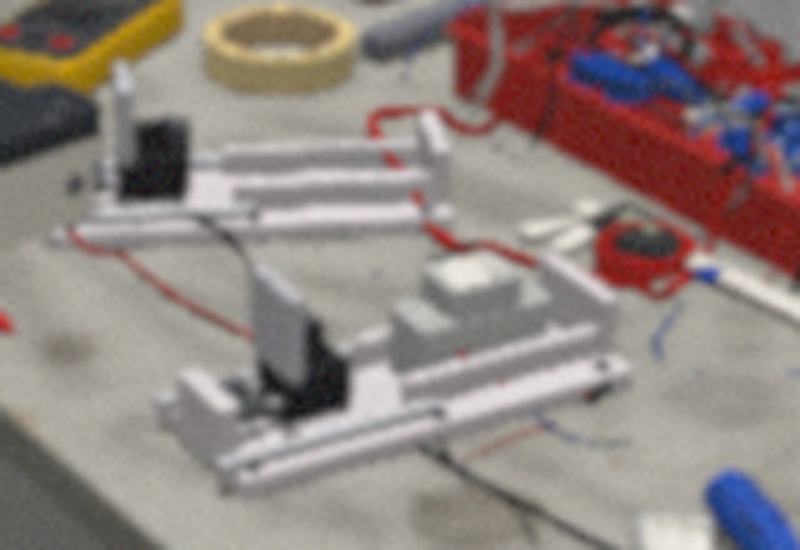

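View pics/scene0.png

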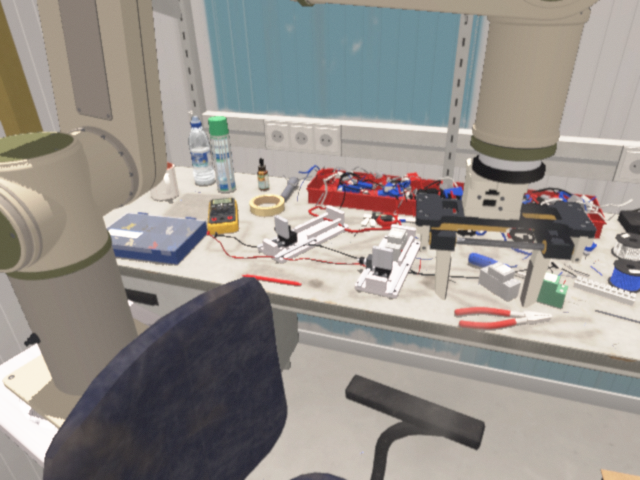

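The loaded holder is the right one: its plate's rear face has top corners at about scene (373,246) and (393,248), and the +y pin knob is on the left at (362,260). The left holder is empty. Next I fit the loaded holder's pose from corners seen in both pictures.

```bash
cat > fit.py <<'E'
from plant import robot
import numpy as np,cv2
from scipy.optimize import least_squares
from scipy.spatial.transform import Rotation as Ro
M={c:robot.camera_model(c) for c in('scene','side')}
def proj(c,X):
    m=M[c];p=np.array(X)@np.array(m['R']).T+m['t'];return np.c_[m['fx']*p[:,0]/p[:,2]+m['cx'],m['fy']*p[:,1]/p[:,2]+m['cy']]
def W(v,P):
    c,s=np.cos(v[2]),np.sin(v[2]);P=np.array(P,float);return np.c_[v[0]+c*P[:,0]-s*P[:,1],v[1]+s*P[:,0]+c*P[:,1],P[:,2]]
E
python3 - <<'E'
from fit import *
px=-.0755
obs={'scene':([(px,.022,.088),(px,-.022,.088),(-.115,.046,.012),(-.115,-.046,.012)],[(532,205),(612,213),(463,362),(618,402)],4,(240,195)),
'side':([(px,.022,.088),(px,-.022,.088),(-.115,-.046,.0),(.115,-.046,.012)],[(252,265),(305,327),(225,489),(632,362)],5,(280,200))}
def res(v):
    return np.concatenate([(proj(c,W(v,P))-(np.array(u)/k+o)).ravel() for c,(P,u,k,o) in obs.items()])
best=min((least_squares(res,[.5,-.1,y],loss='soft_l1') for y in(-.5,0,.5)),key=lambda r:r.cost)
v=best.x;print(v,np.round(best.fun.reshape(-1,2),1).tolist())
np.save('v.npy',v)
B=lambda x0,x1,y0,y1,z0,z1:[(x,y,z) for x in(x0,x1) for y in(y0,y1) for z in(z0,z1)]
for c,(P,u,k,o) in obs.items():
    im=cv2.imread(f'pics/{c}C.png')
    for b in(B(-.115,.115,-.046,.046,0,.012),B(px,px+.009,-.022,.022,.04,.088),B(-.115,-.103,-.019,.019,.012,.038)):
        q=((proj(c,W(v,b))-o)*k).astype(int)
        for i in range(8):
            for j in(1,2,4):
                if not i&j: cv2.line(im,q[i].tolist(),q[i|j].tolist(),(0,0,255),1)
    cv2.imwrite(f'pics/ov_{c}.png',im)
a=cv2.imread('pics/ov_scene.png');b=cv2.imread('pics/ov_side.png')
h=np.vstack([cv2.resize(a[80:,350:],None,fx=.8,fy=.8),np.zeros((0,360,3),np.uint8)])
d=b[230:,120:];H=max(h.shape[0],d.shape[0]);pad=lambda z:cv2.copyMakeBorder(z,0,H-z.shape[0],0,0,0)
cv2.imwrite('pics/ov.png',cv2.resize(np.hstack([pad(h),pad(d)]),(800,int(800*H/(h.shape[1]+d.shape[1])))))
s=robot.read_state();T=Ro.from_rotvec(s['orientation']).as_matrix();print(np.round(T,3).tolist(),s['tool_pos'],s['q'])
p=W(v,[(px,0,.066),(px-.06,0,.05)]);print(p)
E
```

```text
[ 0.54568203 -0.28313276  0.17076224] [[-0.3, -0.0], [0.2, 1.9], [-0.8, -1.5], [2.8, -1.9], [-1.2, -0.2], [-3.0, -5.2], [3.2, 2.6], [0.2, 1.2]]
[[0.924, 0.383, -0.0], [0.383, -0.924, 0.0], [-0.0, -0.0, -1.0]] [ 0.22965897 -0.55429394  0.21860247] [-1.26342693e+00  1.30422600e-01  1.48823499e+00 -1.97720193e-05
  1.52299388e+00 -8.53886230e-02]
[[ 0.47128014 -0.29596274  0.066     ]
 [ 0.41215281 -0.30615876  0.05      ]]
```

View pics/ov.png

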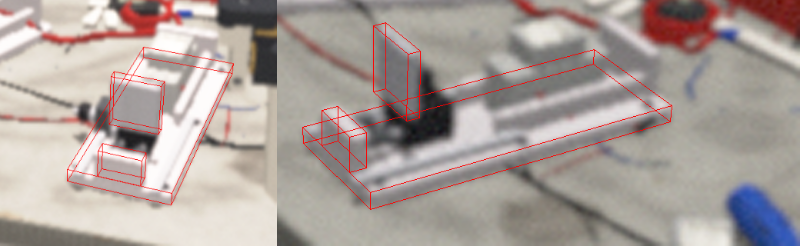

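Call:
carry_out([
  [0.05,-0.033,-0.01,0,0,0],
  [0.1,-0.066,-0.02,0,0,0],
  [0.15,-0.1,-0.03,0,0,0],
  [0.2,-0.132,-0.04,0,0,0],
  [0.23,-0.15,-0.04,0,0,0],
  [0.23,-0.15,-0.04,0,0,0],
  [0.23,-0.15,-0.04,0,0,0],
], jaw=255)

```text
t: 1.38
tool_pos: [0.3845, -0.328, 0.2586]
orientation: [3.081, 0.614, -0.001]
force: [-0.2, -0.1, -0.8]
opening: 0.0275
gripper_force: 0.0
```

```bash
python3 - <<'E'
from fit import *
s=robot.read_state();im=robot.read_camera('wrist');cv2.imwrite('pics/w1.png',im[:,:,::-1])
m=robot.camera_model('wrist');print({k:np.round(v,4).tolist() for k,v in m.items()})
print(s['t'],s['tool_pos'],s['orientation'],s['opening'])
np.save('s1.npy',np.r_[s['tool_pos'],s['orientation']])
for n in('holder_a','holder_a_plate'):
  for d in robot.outline_of('wrist',n):print(n,d['conf'],d['pixel'])
E
```

```text
{'fx': 402.3754, 'fy': 402.3754, 'cx': 329.0478, 'cy': 237.7963, 'mount': [[0.0002, -0.9657, -0.2598, 0.0708], [1.0, 0.0001, 0.0005, 0.0001], [-0.0005, -0.2598, 0.9657, -0.1664], [0.0, 0.0, 0.0, 1.0]]}
1.375 [ 0.38453174 -0.3280111   0.2586201 ] [ 3.08080821e+00  6.13564219e-01 -5.12064533e-04] 0.027490808201213312
holder_a 0.83 [335.4, 77.1]
holder_a 0.55 [70.1, 18.9]
holder_a_plate 0.78 [337.0, 88.2]
```

View pics/w1.png

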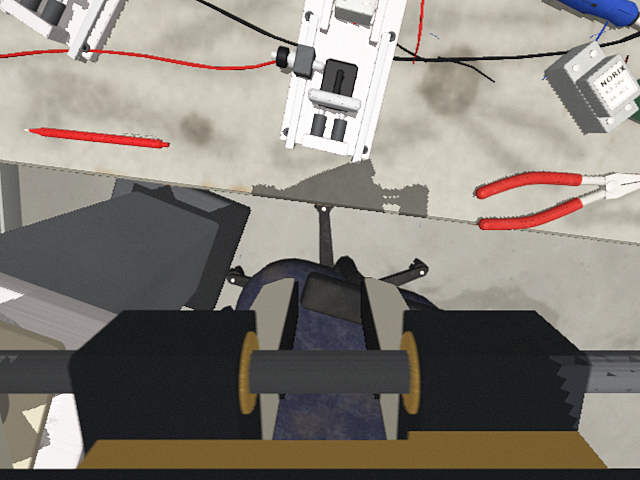

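```bash
python3 -c "
import cv2
a=cv2.imread('pics/w1.png')[0:170,260:420];cv2.imwrite('pics/w1c.png',cv2.resize(a,None,fx=3.5,fy=3.5,interpolation=2))"
```

```text
(no output)
```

View pics/w1c.png

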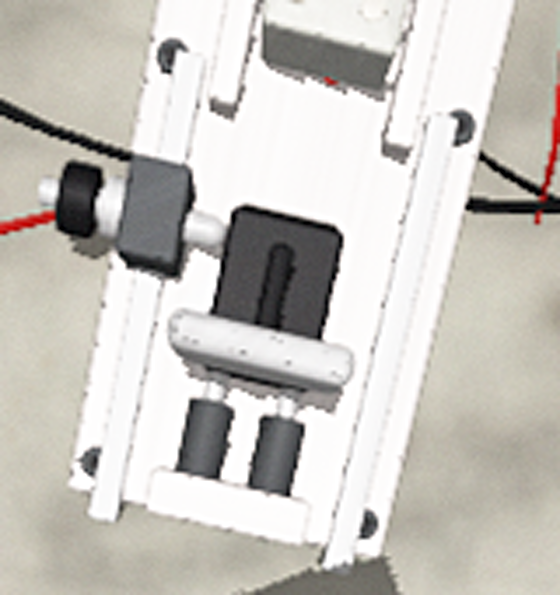

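```bash
cat >> fit.py <<'E'
mw=robot.camera_model('wrist')
def wproj(s,X):
    T=np.eye(4);T[:3,:3]=Ro.from_rotvec(s[3:]).as_matrix();T[:3,3]=s[:3]
    p=np.c_[X,np.ones(len(X))]@np.linalg.inv(T@np.array(mw['mount'])).T
    return np.c_[mw['fx']*p[:,0]/p[:,2]+mw['cx'],mw['fy']*p[:,1]/p[:,2]+mw['cy']]
E
python3 - <<'E'
from fit import *
s=np.load('s1.npy');px=-.0755
u=np.array([(168,348),(350,386),(72,487),(382,555),(160,10),(513,0)])/3.5+[260,0]
P=lambda v:[(px,.022,.088),(px,-.022,.088),(-.115,.046,.012),(-.115,-.046,.012),(v[3],.046,.012),(v[4],-.046,.012)]
r=least_squares(lambda v:(wproj(s,W(v,P(v)))-u).ravel(),[.54,-.28,.2,0.,0.])
v=r.x;print(v,np.round(r.fun.reshape(-1,2),1).tolist())
np.save('v.npy',v[:3])
# check vs scene detections
for c in M: print(c,np.round(proj(c,W(v,P(v)))).tolist())
T=Ro.from_rotvec(s[3:]).as_matrix()
print('plate',W(v,[(px,0,.066)]),'yaw deg',np.degrees(v[2]),'tool yaw',np.degrees(np.arctan2(T[1,0],T[0,0])))
for d in(-.05,-.02,0,.06):
    t=W(v,[(px+d,0,.052)])[0];print(d,t,np.round(T.T@(t-s[:3]),4))
E
```

```text
[ 0.54364924 -0.28421579  0.18109049  0.0100161   0.03189206] [[-0.6, -1.1], [1.3, 0.3], [-0.7, 0.4], [0.4, 0.7], [-1.4, -0.2], [0.8, 0.2]]
scene [[373.0, 247.0], [394.0, 251.0], [355.0, 285.0], [398.0, 294.0], [373.0, 255.0], [414.0, 258.0]]
side [[329.0, 253.0], [338.0, 261.0], [310.0, 280.0], [328.0, 297.0], [353.0, 268.0], [379.0, 282.0]]
plate [[ 0.46938383 -0.29781352  0.066     ]] yaw deg 10.375720938092 tool yaw 22.526951575883857
-0.05 [ 0.42020144 -0.30681864  0.052     ] [ 0.0411 -0.006   0.2066]
-0.02 [ 0.44971087 -0.30141557  0.052     ] [0.0705 0.0004 0.2066]
0 [ 0.46938383 -0.29781352  0.052     ] [0.09   0.0046 0.2066]
0.06 [ 0.5284027  -0.28700738  0.052     ] [0.1487 0.0172 0.2066]
```

Call:
carry_out([
  [0.02,-0.003,0.0,0,0,6],
  [0.041,-0.006,0.03,0,0,12.15],
  [0.041,-0.006,0.08,0,0,12.15],
  [0.041,-0.006,0.13,0,0,12.15],
  [0.041,-0.006,0.18,0,0,12.15],
  [0.041,-0.006,0.2066,0,0,12.15],
  [0.041,-0.006,0.2066,0,0,12.15],
  [0.041,-0.006,0.2066,0,0,12.15],
])

```text
t: 2.52
tool_pos: [0.4208, -0.3076, 0.0534]
orientation: [3.128, 0.282, 0.002]
force: [-0.6, 0.0, -0.2]
opening: 0.0003
gripper_force: 0.0
```

Call:
carry_out([
  [0.015,0,0,0,0,0],
  [0.027,0,0,0,0,0],
  [0.035,0,0,0,0,0],
  [0.041,0,0,0,0,0],
  [0.044,0,0,0,0,0],
  [0.044,0,0,0,0,0],
  [0.044,0,0,0,0,0],
])

```text
t: 3.4
tool_pos: [0.4632, -0.2985, 0.0519]
orientation: [-3.129, -0.283, 0.001]
force: [-3.2, -0.6, 1.0]
opening: 0.0005
gripper_force: 1.5
```

```bash
python3 - <<'E'
from fit import *
v=np.load('v.npy');s=robot.read_state();c,sn=np.cos(v[2]),np.sin(v[2]);d=s['tool_pos'][:2]-v[:2]
print('holder frame',c*d[0]+sn*d[1],-sn*d[0]+c*d[1],s['force'],s['t'])
a=robot.read_camera('wrist')[:,:,::-1];b=robot.read_camera('side')[200:310,280:440,::-1]
cv2.imwrite('pics/c1.png',np.hstack([cv2.resize(a,(400,300)),cv2.resize(b,(400,300))]))
E
```

```text
holder frame -0.08168984635993753 0.0003949806662873964 [-3.16675359 -0.56605415  0.963677  ] 3.4
```

View pics/c1.png

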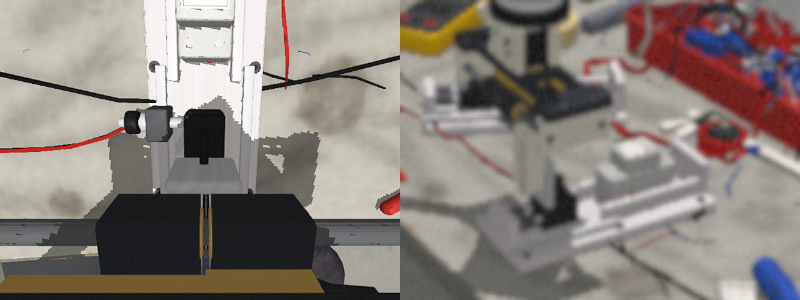

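The picture shows the fingers centred on the plate's rear face and touching it, at about (203,185). The force is 3.2 N, the spring's preload.

Call:
carry_out([
  [0.004,0,0,0,0,0],
  [0.009,0,0,0,0,0],
  [0.014,0,0,0,0,0],
  [0.019,0,0,0,0,0],
  [0.024,0,0,0,0,0],
  [0.029,0,0,0,0,0],
  [0.034,0,0,0,0,0],
  [0.039,0,0,0,0,0],
  [0.044,0,0,0,0,0],
  [0.049,0,0,0,0,0],
  [0.053,0,0,0,0,0],
  [0.053,0,0,0,0,0],
])

```text
t: 5.0
tool_pos: [0.5153, -0.2893, 0.0518]
orientation: [3.129, 0.283, -0.002]
force: [-6.7, -1.6, 3.2]
opening: 0.0006
gripper_force: 3.6
```

Call:
carry_out([
  [0.002,0,0,0,0,0],
  [0.004,0,0,0,0,0],
  [0.0055,0,0,0,0,0],
  [0.0065,0,0,0,0,0],
  [0.0065,0,0,0,0,0],
  [0.0065,0,0,0,0,0],
])

```text
t: 5.75
tool_pos: [0.5204, -0.2884, 0.0518]
orientation: [-3.129, -0.283, 0.006]
force: [-12.3, -2.8, 6.0]
opening: 0.0003
gripper_force: 6.3
```

Call:
carry_out([
  [0.0005,0,0,0,0,0],
  [0.001,0,0,0,0,0],
  [0.001,0,0,0,0,0],
  [0.001,0,0,0,0,0],
])

```text
t: 6.25
tool_pos: [0.5206, -0.2884, 0.0518]
orientation: [-3.129, -0.282, 0.008]
force: [-16.0, -2.4, 8.5]
opening: 0.0005
gripper_force: 8.7
```

```bash
python3 - <<'E'
from fit import *
s=robot.read_state();print(s['tool_pos'],s['force'],s['t'])
v=np.load('v.npy');a=robot.read_camera('wrist')[:,:,::-1].copy();b=robot.read_camera('side')[200:310,280:440,::-1]
S=np.r_[s['tool_pos'],s['orientation']]
cv2.imwrite('pics/c2.png',np.hstack([a[0:300,180:480][:, :],cv2.resize(b,(436,300))]))
E
```

```text
[ 0.52055217 -0.28837794  0.05181504] [-16.02382896  -2.44937607   8.5279331 ] 6.25
```

View pics/c2.png

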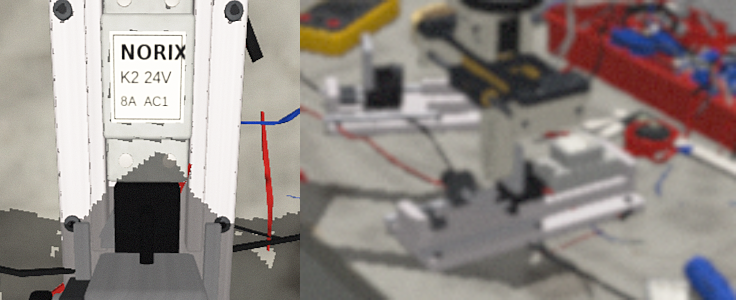

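The hard stop is reached: 1 mm more command gave only 0.2 mm of travel and 16 N. The black slide head bears on the relay, so I release.

Call:
carry_out([
  [-0.005,0,0,0,0,0],
  [-0.012,0,0,0,0,0],
  [-0.02,0,0,0,0,0],
  [-0.03,0,0,0,0,0],
  [-0.045,0,0,0,0,0],
  [-0.065,0,0,0,0,0],
  [-0.085,0,0,0,0,0],
  [-0.1,0,0,0,0,0],
  [-0.11,0,-0.04,0,0,0],
  [-0.115,0,-0.1,0,0,0],
  [-0.115,0,-0.15,0,0,0],
  [-0.115,0,-0.15,0,0,0],
])

```text
t: 7.85
tool_pos: [0.4123, -0.3105, 0.2078]
orientation: [3.121, 0.283, 0.011]
force: [0.5, 0.2, 0.1]
opening: 0.0003
gripper_force: 0.0
```

```bash
python3 - <<'E'
from fit import *
s=robot.read_state();print(s['tool_pos'],s['force'],s['t'])
v=np.load('v.npy');a=robot.read_camera('wrist')[:,:,::-1].copy();b=robot.read_camera('side')[200:310,280:440,::-1]
S=np.r_[s['tool_pos'],s['orientation']]
for X,col in(((-.0755+.03),(0,0,255)),(-.0755,(255,0,0))):
    q=wproj(S,W(v,[(X,.022,.088),(X,-.022,.088)])).astype(int);cv2.line(a,q[0].tolist(),q[1].tolist(),col,1)
q=wproj(S,W(v,[(.105,.019,.028),(.105,-.019,.028),(.105,.017,.066),(.105,-.017,.066),(.027,.017,.066),(.027,-.017,.066)])).astype(int);print(q.tolist())
for i,col in((0,(0,255,0)),(2,(0,0,255)),(4,(0,0,255))):cv2.line(a,q[i].tolist(),q[i+1].tolist(),col,1)
cv2.imwrite('pics/c3.png',np.hstack([cv2.resize(a[0:250,220:430],None,fx=2,fy=2),cv2.resize(b,(380,500))]))
E
```

```text
[ 0.41233535 -0.31048185  0.2078339 ] [0.52662297 0.15815973 0.13586721] 7.85
[[297, -108], [349, -107], [296, -142], [349, -142], [298, -5], [348, -5]]
```

View pics/c3.png

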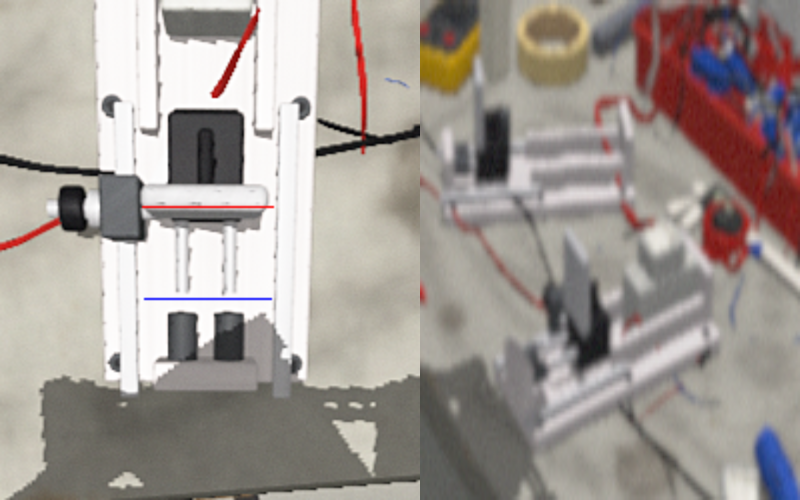

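The slide sits on the line predicted for 0.030, so it has caught on the pin. One numeric check of the relay's seat, using its rear bottom edge (row about 19) and rear top edge (row about 5).

```bash
python3 - <<'E'
from fit import *
s=robot.read_state();S=np.r_[s['tool_pos'],s['orientation']];v=np.load('v.npy')
for x in(.020,.025,.027): print(x,wproj(S,W(v,[(x,0,.012),(x,0,.044),(x,0,.066)])).round(1).tolist())
a=robot.read_camera('wrist');print(a[:30,300].mean(1).astype(int).tolist(),a[:30,323].mean(1).astype(int).tolist(),s['dq'])
E
```

```text
0.02 [[328.2, 20.5], [328.2, 8.9], [328.2, -0.6]]
0.025 [[328.2, 13.6], [328.2, 1.2], [328.2, -8.9]]
0.027 [[328.2, 10.8], [328.2, -1.9], [328.2, -12.3]]
[254, 255, 253, 254, 254, 255, 255, 255, 255, 252, 253, 255, 255, 255, 255, 255, 255, 255, 255, 255, 255, 255, 255, 255, 255, 255, 253, 251, 255, 255] [103, 100, 101, 101, 101, 100, 105, 101, 103, 95, 98, 95, 136, 149, 207, 253, 253, 250, 250, 250, 250, 249, 250, 250, 249, 250, 250, 250, 250, 250] [ 0.00128622  0.02898162  0.03815825 -0.00161914 -0.00069331  0.0027276 ]
```

Call:
carry_out([
  [0.03,0,-0.02,0,0,0],
  [0.08,0,-0.04,0,0,0],
  [0.12,0,-0.05,0,0,0],
  [0.12,0,-0.05,0,0,0],
  [0.12,0,-0.05,0,0,0],
])

```text
t: 8.62
tool_pos: [0.527, -0.2863, 0.2497]
orientation: [-3.127, -0.284, 0.005]
force: [-0.5, -0.9, -0.6]
opening: 0.0006
gripper_force: 0.0
```

```bash
python3 - <<'E'
from fit import *
s=robot.read_state();a=robot.read_camera('wrist')[:,:,::-1].copy();S=np.r_[s['tool_pos'],s['orientation']];v=np.load('v.npy')
print(wproj(S,W(v,[(.105,0,.03),(.105,0,.066),(.027,0,.066),(-.0455,0,.088)])).round(1).tolist())
cv2.imwrite('pics/c4.png',cv2.resize(a[0:280,220:440],None,fx=2.1,fy=2.1))
E
```

```text
[[330.2, 69.7], [330.2, 63.4], [330.1, 161.6], [330.1, 250.0]]
```

View pics/c4.png

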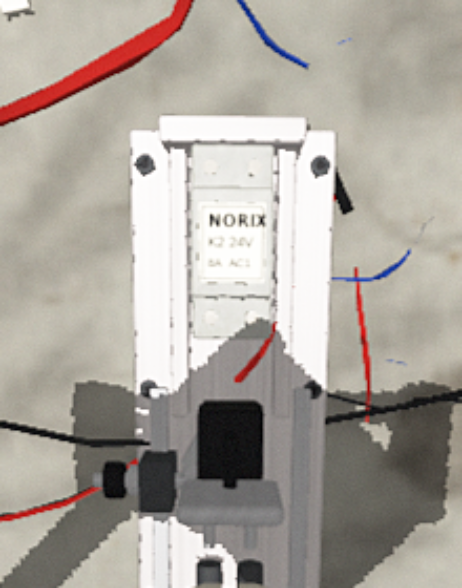

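The relay's front edge (crop row about 143) meets the end wall with no gap. The slide is held at mid position, level with the pin at (155,480).

```bash
python3 -c "
from plant import robot
print(robot.close_job())"
```

```text
the job is handed in; nothing more can be done
None
```

The relay is fully home against the end wall, the loaded holder's slide is caught on its pin at about 0.030, and I handed the job in after about 9 s with the arm clear of everything; the empty holder and the other things on the desk were never touched.

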